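Dock the chopper bowl on its pull-out base

TASK

Pull the tray of the low appliance housing out to its stop, then lift the chopper bowl by the grip on its lid and set it gently on the base in the tray, the right way round, so that both pegs enter the holes under its foot and it sits fully home and upright. Leave the tray fully out and do not tip the bowl or knock the glass coffee jug and the tumbler.

Things in the scene. Friction and masses are not known exactly. Their poses are not given: they have to be found in the camera images.
- tray (a joint): sliding steel tray in a low grey housing (220 mm deep, 210 wide, 75 high, on the worktop, front towards the robot, turned a little; a mug stands on the rear of its top). Value in m: 0 shut, 0.165 fully out at its stop; it slides level along -x of pull with about 3 N friction and stays where left.
- pull (a point): middle of the tray's steel pull bar: a horizontal round bar 10 mm thick, 110 mm long along this point's y, 40 mm above the worktop, its centre line 45 mm in front of the tray's front panel (panel top 53 mm above the worktop). x points into the housing; moves with the tray.
- seat (a point): centre of the top face of the base fixed in the tray (108 x 108 mm, 28 mm above the worktop), where the bowl's underside rests. x points into the housing, z up; 134 mm behind pull; under the roof when shut, 85 mm in front of the housing when fully out. Two upright round pegs, 20 mm high with tapered tips: thick (20 mm) at x = +26 mm, thin (12 mm) at x = -26 mm.
- bowl: clear round chopper bowl 120 mm across with a fixed lid, 144 mm high, 0.45 kg; origin: centre of its underside, z up. Square grey foot 96 x 96 x 24 mm with two holes from below, 22 mm deep: 25 mm wide at x = +26 mm, 17 mm wide at x = -26 mm; it fits only with its x along that of seat. A loop handle sticks out to x = -96 mm (44 to 98 mm high), towards the pull bar when seated.
- grip (a point): centre of the ridge grip on the bowl's lid, on its axis, 131 mm above its underside: a straight ridge 72 mm long along x, 22 mm wide along y, from the lid's top (108 mm) to 144 mm; the lid is 126 mm across.
- jug: glass coffee jug with a black handle, a bystander, 120 x 161 x 115 mm; origin on its underside, round body centred 23 mm along +y, handle along -y.
- tumbler: clear drinking tumbler, a bystander, 81 mm across, 91 mm high; origin: centre of its underside.
Things that resemble listed ones, but are neither listed nor needed, are in the scene too. What is shaped like the bowl but blue is not meant.

How it is judged:
By the outcome, as a careful person would: the job done as asked, in the order asked, and still so for the second after the job is handed in, with the robot touching nothing.
It also fails if it takes over 58 s, if anything falls off the work surface, if the arm or the gripper's body presses on something with over 40 N, if the wrist force passes 120 N, or if a joint passes its speed limit or range.

ROBOT

A 6-joint arm with a two-finger parallel gripper is mounted at the origin on a cart in front of the work surface, level with it; the furniture and walls round the work are solid. World frame = base frame: x ahead of the robot, y to its left, z up, the work surface at z = 0. Lengths are in m, angles in rad, forces in N, time in s.
With the tool pointing down it reaches from about 0.325 to 0.9 m from the base axis. Payload 6.1 kg.
Tool frame: the origin (TCP) lies between the finger pads; the fingertips stand 25 mm ahead of it and the grasp point (between the pads) lies 6 mm ahead of it; z points along the fingers, y is the direction in which the jaws open and shut (so a half turn about z gives the same grasp; the last joint's range is limited). The gripper opens to 85 mm and grips with 20 to 120 N. Pads are 22 mm wide; open, the fingers measure 114 mm over their backs; the gripper's body (76 mm by 85 mm) begins 54 mm behind the grasp point. The pads swing forward as they close: fully open they stand 13 mm farther back than shut.
Start: joints at [1.177, 0.22, 1.526, -0, 1.395, -0.126], TCP at [0.165, 0.603, 0.256] pointing down, gripper open.
Joint ranges: [-2.98, 2.98], [-0.91, 2.08], [0.09, 2.57], [-1.24, 4.39], [0.2, 2.65], [-2.68, 2.68]. Speed limits (rad/s): [2.57, 2.57, 3.01, 3.14, 3.14, 3.14].

INTERFACE

Orientations are given as a unit quaternion [w, x, y, z].
In Python, from workcell import manip gives the robot as it stands.
- The arm moves only by the tool jog_arm, never from a script. Its argument "moves" is a list of rows, each an object with "jaw": the opening, from -1 (shut) to 1 (fully open); "slide": the shift along the tool's x, y, z in cm, a list of three; "spin": the turn about the tool's z in degrees. A call has 1 to 5 rows; each row is the pose to reach, as a shift and turn from the pose commanded when the call began, along the tool's axes at that moment; what a row does not reach only later rows make up. A row lasts 1/8 s, in which the tool goes at most 62.5 mm and 10.7 degrees, less where a joint would pass 70% of its speed; a pose out of reach is approached as far as the arm can. A call with a gripper value outside its range is refused whole. The fingers move at their own pace and stop on an object; the grip force is fixed at half the most. Time passes only in rows, so rows that repeat a pose let the fingers close. It gives the time, the measured TCP pose, the force and the opening at its end, in the units of the state.
- manip.get_obs(): the state, without advancing time (a new reading comes with each control period).
- manip.grab_frame(name): name is "side" or "top"; returns a dict with "img" (400x640x3 uint8, red, green, blue), "z_map" (400x640 float32, m along the optical axis (not along the pixel's ray), 0 where there is no reading), "intrinsics" (3x3 intrinsics, pixels), "pose" (4x4, takes a point from camera to world coordinates). Camera axes: x right, y down, z forward; pixel columns grow to the right and rows downward; lengths in m; the calibration is good to about 2 mm. A picture is of the moment at which its call begins.
- manip.close_job(): hands the job in, once; it reports no verdict.
The state is a dict: "t": time; "q": joint angles; "dq": joint speeds; "joint_efforts": joint torques, N m; "eef_pos": TCP position; "tcp_rot": TCP orientation; "ft_force": force on the tool from outside, world axes, zero at the start; "moment": the same for the moment, N m; "width": finger opening in m.
Only numpy, scipy, OpenCV 4.12 (cv2) and the standard library are available. Lean on these libraries where they do the work, as an engineer would, in place of code of your own. Each camera call takes 0.05 s, during which the arm holds its last target.

## Working session

There is one attempt and no reset: what is moved stays moved. The work goes in short steps, Python scripts to look and compute and a tool call to move; the robot and the scene stay as the last step left them, time stands still between calls to the robot, and variables do not carry over. Pictures are saved under pics/ and viewed, and the job is handed in when it is done.

Besides the shell and the picture viewer there is one more tool, called in YAML: its name, and indented under it one key for each argument. jog_arm: Moves the arm, as the interface text tells. Its arguments: {"type":"object","properties":{"moves":{"type":"array"}},"required":["moves"]}

```bash
mkdir -p pics; cat > h.py <<'E'
import numpy as np, cv2
from workcell import manip
def grab(n,save=None):
    f=manip.grab_frame(n)
    np.savez('last_%s.npz'%n,**{k:np.asarray(f[k]) for k in('img','z_map','intrinsics','pose')})
    if save: cv2.imwrite('pics/'+save,f['img'][:,:,::-1])
    return f
def load(n): return np.load('last_%s.npz'%n)
def pts(f):
    K=f['intrinsics'];z=f['z_map'];v,u=np.mgrid[:z.shape[0],:z.shape[1]]
    P=np.stack([(u-K[0,2])/K[0,0]*z,(v-K[1,2])/K[1,1]*z,z],-1)
    T=f['pose'];W=P@T[:3,:3].T+T[:3,3];W[z==0]=np.nan
    return W
def ray(f,u,v,h):
    K=f['intrinsics'];T=f['pose'];d=T[:3,:3]@np.array([(u-K[0,2])/K[0,0],(v-K[1,2])/K[1,1],1]);o=T[:3,3]
    return o+d*(h-o[2])/d[2]
def proj(f,p):
    K=f['intrinsics'];T=f['pose'];c=T[:3,:3].T@(np.asarray(p)-T[:3,3]);return (K@c/c[2])[:2]
def crop(f,u0,v0,u1,v1,s,name):
    cv2.imwrite('pics/'+name,cv2.resize(f['img'][v0:v1,u0:u1,::-1],None,fx=s,fy=s,interpolation=cv2.INTER_CUBIC))
E
python3 - <<'E'
from h import *
for n in('side','top'):
    f=grab(n,n+'0.png');print(n,f['pose'].round(3).tolist(),f['intrinsics'].round(1).tolist())
print(manip.get_obs())
E
```

```text
side [[0.986, -0.144, 0.087, 0.49], [-0.168, -0.882, 0.44, -0.471], [0.014, -0.448, -0.894, 1.04], [0.0, 0.0, 0.0, 1.0]] [[379.5, 0.0, 315.2], [0.0, 379.5, 198.2], [0.0, 0.0, 1.0]]
top [[0.008, -0.99, 0.139, 0.426], [-1.0, -0.011, -0.023, 0.007], [0.024, -0.138, -0.99, 1.129], [0.0, 0.0, 0.0, 1.0]] [[432.7, 0.0, 327.6], [0.0, 432.7, 201.8], [0.0, 0.0, 1.0]]
{'t': 0.1, 'q': array([ 1.17690257e+00,  2.21176982e-01,  1.52753431e+00,  1.74981102e-05,
        1.39472293e+00, -1.26086093e-01]), 'dq': array([ 0.00089324, -0.00280506, -0.00146585, -0.00117933,  0.0007087 ,
       -0.00071183]), 'joint_efforts': array([ 1.24271766e-03, -4.98248756e+01, -3.90546405e+01, -1.97817853e-04,
        5.80113439e-03,  3.33184164e-05]), 'eef_pos': array([0.16517319, 0.6022348 , 0.2552703 ]), 'tcp_rot': array([-2.45029723e-04,  1.33505507e-01,  9.91047643e-01, -8.87625187e-04]), 'ft_force': array([-0.12936238,  0.58719864, -0.06551411]), 'moment': array([ 0.02564619,  0.01650456, -0.01400029]), 'width': 0.08574935442631233}
```

View pics/side0.png

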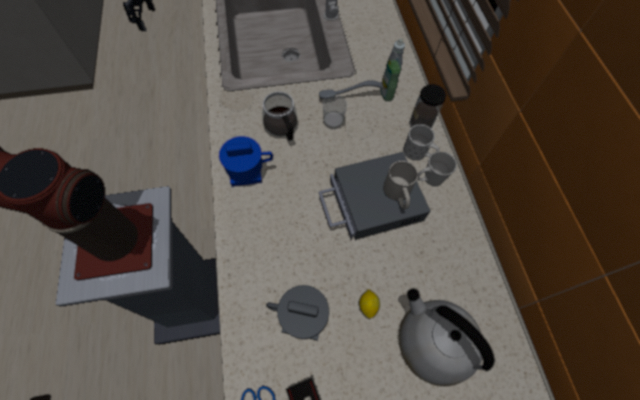

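View pics/top0.png

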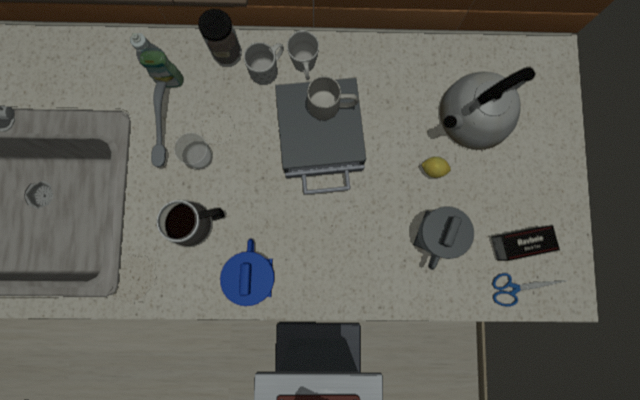

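Candidates for the bowl: a grey-lidded one at top (447,232) / side (303,310), and a blue one at top (247,278). The blue one is excluded by the task, so it should be the grey one. I'll confirm that in crops.

```bash
python3 - <<'E'
from h import *
t=load('top');s=load('side')
crop(t,400,190,500,290,6,'c_bowl_t.png');crop(s,250,270,350,350,7,'c_bowl_s.png')
crop(t,260,60,380,210,4,'c_tray_t.png');crop(s,310,140,440,250,6,'c_tray_s.png')
W=pts(t)
for u,v in[(447,232),(452,232),(440,235),(326,190),(318,150),(285,165),(355,165),(320,100),(197,152),(182,222),(247,275)]:print(u,v,W[v,u].round(3))
W=pts(s)
for u,v in[(303,310),(330,205),(380,210),(345,235)]:print('s',u,v,W[v,u].round(3))
E
```

```text
447 232 [ 0.497 -0.29   0.145]
452 232 [ 0.497 -0.302  0.145]
440 235 [ 0.493 -0.284  0.11 ]
326 190 [ 0.609 -0.014  0.043]
318 150 [0.704 0.007 0.076]
285 165 [0.665 0.089 0.074]
355 165 [ 0.68  -0.09   0.021]
320 100 [0.831 0.003 0.085]
197 152 [0.71  0.324 0.015]
182 222 [0.524 0.348 0.032]
247 275 [0.397 0.162 0.147]
s 303 310 [ 0.501 -0.309  0.145]
s 330 205 [ 0.632  0.011 -0.001]
s 380 210 [ 0.758 -0.062  0.074]
s 345 235 [ 0.658 -0.091 -0.002]
```

View pics/c_bowl_t.png

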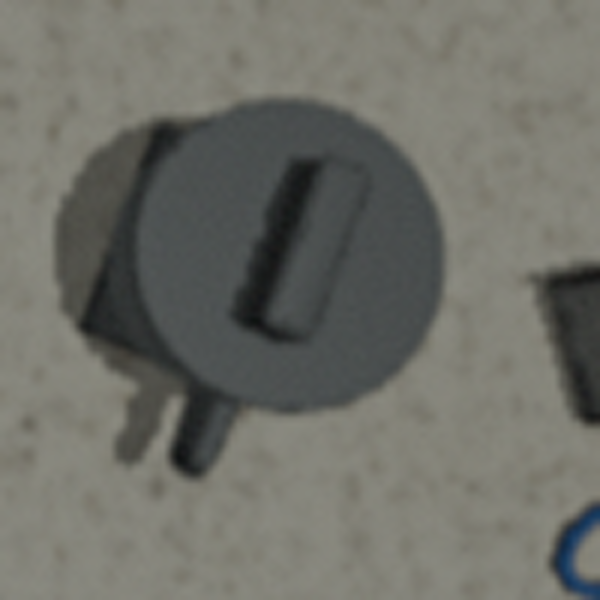

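View pics/c_bowl_s.png

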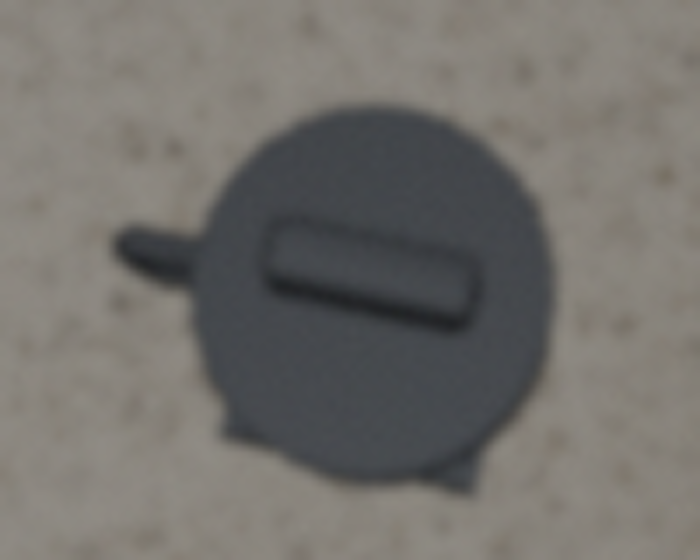

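View pics/c_tray_t.png

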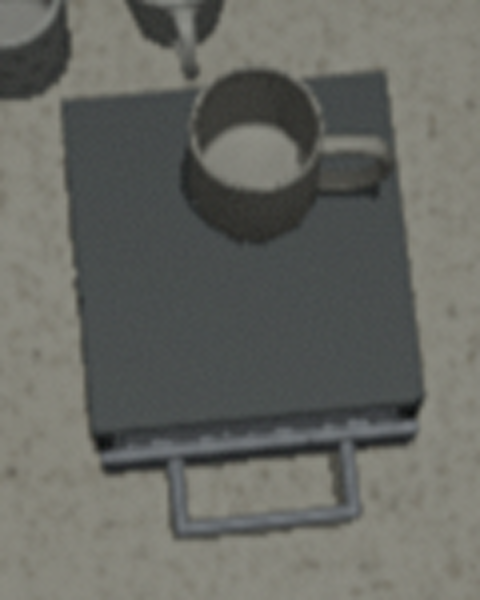

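View pics/c_tray_s.png

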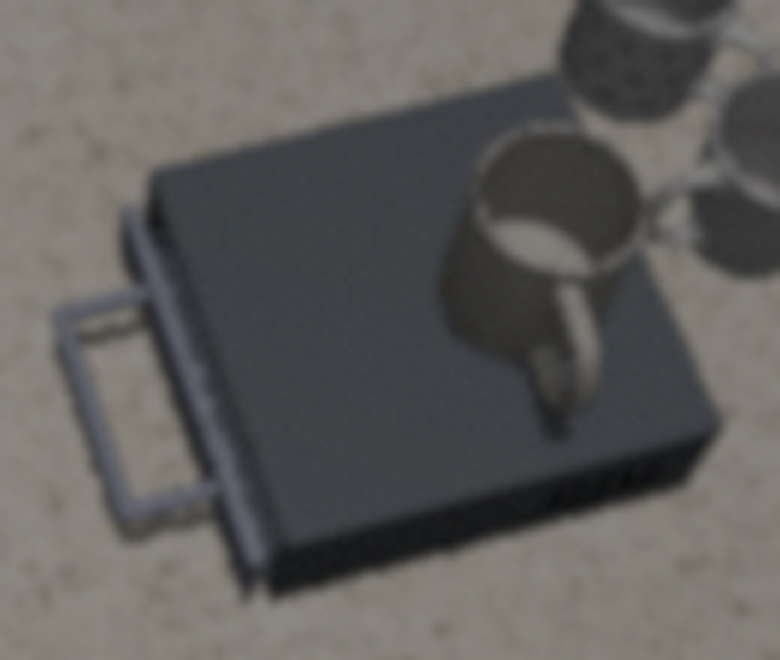

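The crops confirm it: grey lid, straight ridge grip, and a loop handle towards the robot's side (top crop around (200,440)). The tray is shut, with the pull bar at about top (326,190). Next I'll measure poses.

```bash
python3 - <<'E'
from h import *
for n in('top','side'):
    f=load(n);W=pts(f);x,y,z=W[...,0],W[...,1],W[...,2]
    def rect(m,l):
        p=W[m][:,:2].astype(np.float32)*1000
        print(n,l,len(p),[np.round(a,1) for a in cv2.minAreaRect(p)], 'z',np.median(z[m]).round(4))
    rect((abs(x-.5)<.08)&(abs(y+.3)<.08)&(z>.137)&(z<.16),'ridge')
    m=(abs(x-.5)<.1)&(abs(y+.3)<.1)&(z>.102)&(z<.118); rect(m,'lid')
    p=W[m][:,:2].astype(np.float32);print('lid circle',cv2.minEnclosingCircle(p))
    m=(x>.6)&(x<.95)&(abs(y)<.14)&(z>.068)&(z<.082)
    M=cv2.morphologyEx(m.astype(np.uint8),cv2.MORPH_OPEN,np.ones((5,5)))>0;rect(M,'roof')
    # bar
    m=(x>.56)&(x<.635)&(abs(y)<.1)&(z>.025)&(z<.055);rect(m,'bar')
    p=W[m];c=p.mean(0);print('bar mean',c.round(4))
t=load('top')
for uv in[(260+175/4,60+520/4),(260+356/4,60+508/4),(260+102/4,60+463/4),(260+414/4,60+432/4)]:print(ray(t,*uv,.04 if uv[1]>180 else .053).round(4))
s=load('side')
for uv in[(310+65/6,140+325/6),(310+125/6,140+510/6)]:print('s',ray(s,*uv,.042).round(4))
for uv in[(400+345/6-.5,190+163/6),(400+290/6,190+338/6)]:print('ridge end',ray(t,*uv,.144).round(4))
for uv in[(250+270/7,270+245/7),(250+478/7,270+285/7)]:print('s ridge end',ray(s,*uv,.144).round(4))
E
```

```text
top ridge 304 [array([ 500.9, -302.8]), array([22.3, 71.9]), np.float64(67.2)] z 0.1452
top lid 1797 [array([ 500.9, -302.6]), array([123.1, 124.3]), np.float64(89.1)] z 0.11
lid circle ((0.5009108781814575, -0.302953839302063), 0.06313680857419968)
top roof 5464 [array([777.9,   3.5]), array([220.5, 209.9]), np.float64(6.5)] z 0.077
top bar 243 [array([617.5, -13.1]), array([ 33.8, 119.8]), np.float64(0.5)] z 0.0459
bar mean [ 0.6135 -0.0114  0.0456]
side ridge 298 [array([ 501.5, -303.8]), array([22.4, 71.1]), np.float64(68.5)] z 0.1429
side lid 1856 [array([ 501.8, -304.1]), array([125.1, 123.2]), np.float64(37.3)] z 0.1073
lid circle ((0.5014830827713013, -0.3037189841270447), 0.06293831020593643)
side roof 3744 [array([777.7,   3.5]), array([219.9, 212.9]), np.float64(6.6)] z 0.0744
side bar 173 [array([617.4, -15.4]), array([ 34.2, 119. ]), np.float64(0.1)] z 0.0436
bar mean [ 0.6137 -0.0131  0.0431]
[0.6085 0.0422 0.04  ]
[ 0.6176 -0.0732  0.04  ]
[0.6422 0.0884 0.053 ]
[ 0.6648 -0.1092  0.053 ]
s [0.6059 0.0305 0.042 ]
s [ 0.6168 -0.0712  0.042 ]
ridge end [ 0.5319 -0.3148  0.144 ]
ridge end [ 0.4648 -0.2926  0.144 ]
s ridge end [ 0.4702 -0.2926  0.144 ]
s ridge end [ 0.5358 -0.3167  0.144 ]
```

```bash
cat >> h.py <<'E'
from scipy.spatial.transform import Rotation as R
def plan(p,yawy):
    o=manip.get_obs();q=o['tcp_rot'];r=R.from_quat(q,scalar_first=True).as_matrix()
    y=np.degrees(np.arctan2(r[1,1],r[0,1]));d=r.T@(np.array(p)-o['eef_pos'])
    s=-(yawy-y);s=(s+180)%360-180
    print('t',round(o['t'],2),'pos',o['eef_pos'].round(4),'yawy',round(y,2),'tz',r[:,2].round(3),'w',round(o['width'],4),'F',o['ft_force'].round(1),'q',o['q'].round(2))
    print(' slide cm',(d*100).round(2),'spin',round(s,2))
E
python3 -c "
from h import *
plan([.6147,-.0150,.2],6.5)"
```

```text
t 0.1 pos [0.1652 0.6022 0.2553] yawy 74.66 tz [-0.001 -0.002 -1.   ] w 0.0857 F [-0.1  0.6 -0.1] q [ 1.18  0.22  1.53  0.    1.39 -0.13]
 slide cm [-59.68 -47.62   5.6 ] spin 68.16
```

jog_arm:
  moves:
    - {"jaw":0,"slide":[-59.7,-47.6,2.0],"spin":68.2}
    - {"jaw":-0.06,"slide":[-59.7,-47.6,2.0],"spin":68.2}
    - {"jaw":-0.06,"slide":[-59.7,-47.6,2.0],"spin":68.2}
    - {"jaw":-0.06,"slide":[-59.7,-47.6,2.0],"spin":68.2}
    - {"jaw":-0.06,"slide":[-59.7,-47.6,2.0],"spin":68.2}

```text
t: 0.72
eef_pos: [0.35, 0.3485, 0.2478]
tcp_rot: [0.0, 0.569, 0.822, -0.0]
ft_force: [0.6, 0.7, -0.1]
width: 0.0402
```

```bash
python3 -c "
from h import *
plan([.6147,-.0150,.2],6.5)"
```

```text
t 0.72 pos [0.35   0.3485 0.2478] yawy 20.61 tz [-0. -0. -1.] w 0.0402 F [ 0.6  0.7 -0.1] q [ 0.62 -0.09  1.87 -0.    1.36  0.26]
 slide cm [-43.34  11.98   4.78] spin 14.11
```

jog_arm:
  moves:
    - {"jaw":-0.06,"slide":[-43.3,12.0,3.0],"spin":14}
    - {"jaw":-0.06,"slide":[-43.3,12.0,3.0],"spin":14}
    - {"jaw":-0.06,"slide":[-43.3,12.0,3.0],"spin":14}
    - {"jaw":-0.06,"slide":[-43.3,12.0,3.0],"spin":14}
    - {"jaw":-0.06,"slide":[-43.3,12.0,3.0],"spin":14}

```text
t: 1.35
eef_pos: [0.5353, 0.0976, 0.2269]
tcp_rot: [-0.0, 0.663, 0.749, 0.0]
ft_force: [1.1, 0.0, 0.4]
width: 0.0402
```

```bash
python3 -c "
from h import *
plan([.6147,-.0150,.14],6.5)"
```

```text
t 1.35 pos [0.5353 0.0976 0.2269] yawy 6.93 tz [-0.  0. -1.] w 0.0402 F [1.1 0.  0.4] q [ 0.04  0.05  1.77  0.    1.32 -0.09]
 slide cm [-12.13   6.52   8.69] spin 0.43
```

jog_arm:
  moves:
    - {"jaw":-0.06,"slide":[-12.1,6.5,6],"spin":0.4}
    - {"jaw":-0.06,"slide":[-12.1,6.5,6],"spin":0.4}
    - {"jaw":-0.06,"slide":[-12.1,6.5,8],"spin":0.4}
    - {"jaw":-0.06,"slide":[-12.1,6.5,8],"spin":0.4}
    - {"jaw":-0.06,"slide":[-12.1,6.5,8],"spin":0.4}

```text
t: 1.98
eef_pos: [0.6134, -0.0122, 0.1476]
tcp_rot: [-0.0, 0.666, 0.746, 0.0]
ft_force: [0.8, -0.2, 0.1]
width: 0.04
```

```bash
python3 -c "
from h import *
f=grab('side','s1.png');crop(f,280,120,440,250,4.8,'s1c.png')
plan([.6147,-.0150,.046],6.5)"
```

```text
t 2.02 pos [ 0.6139 -0.0119  0.1485] yawy 6.59 tz [ 0.001  0.    -1.   ] w 0.0401 F [-1.  -1.3  0.1] q [-0.15  0.29  1.65  0.    1.2  -0.26]
 slide cm [-0.32  0.03 10.25] spin 0.09
```

View pics/s1c.png

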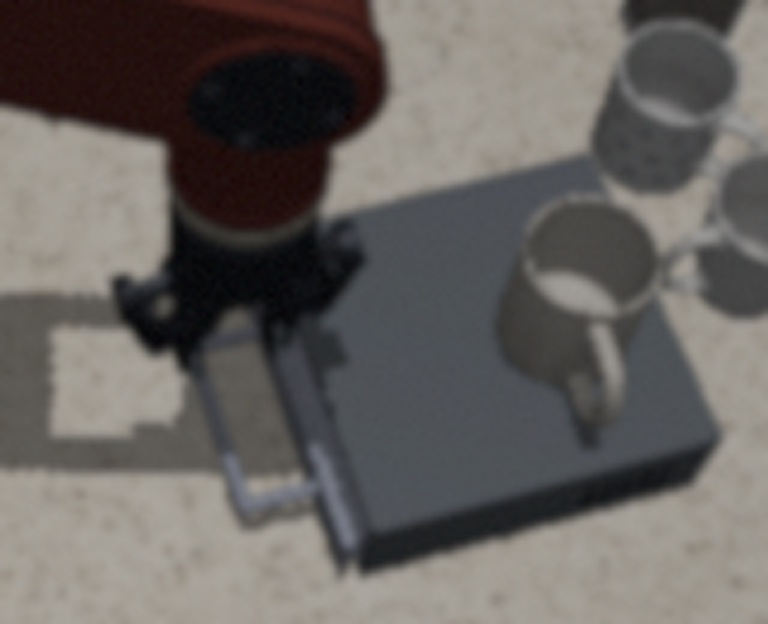

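jog_arm:
  moves:
    - {"jaw":-0.06,"slide":[-0.3,-0.6,5],"spin":0}
    - {"jaw":-0.06,"slide":[-0.3,-0.6,7],"spin":0}
    - {"jaw":-0.06,"slide":[-0.3,-0.6,8.5],"spin":0}
    - {"jaw":-0.06,"slide":[-0.3,-0.6,9.8],"spin":0}
    - {"jaw":-0.06,"slide":[-0.3,-0.6,9.8],"spin":0}

```text
t: 2.65
eef_pos: [0.6078, -0.0163, 0.0488]
tcp_rot: [-0.0, 0.666, 0.746, -0.0]
ft_force: [0.4, 0.1, 0.4]
width: 0.04
```

```bash
python3 -c "
from h import *
f=grab('side','s2.png');crop(f,280,120,440,250,4.8,'s2c.png')
plan([.6147,-.0150,.046],6.5)"
```

```text
t 2.7 pos [ 0.6084 -0.0165  0.0496] yawy 6.55 tz [ 0. -0. -1.] w 0.0402 F [0.1 0.8 0.1] q [-0.16  0.41  1.71 -0.    1.02 -0.27]
 slide cm [0.08 0.64 0.36] spin 0.05
```

View pics/s2c.png

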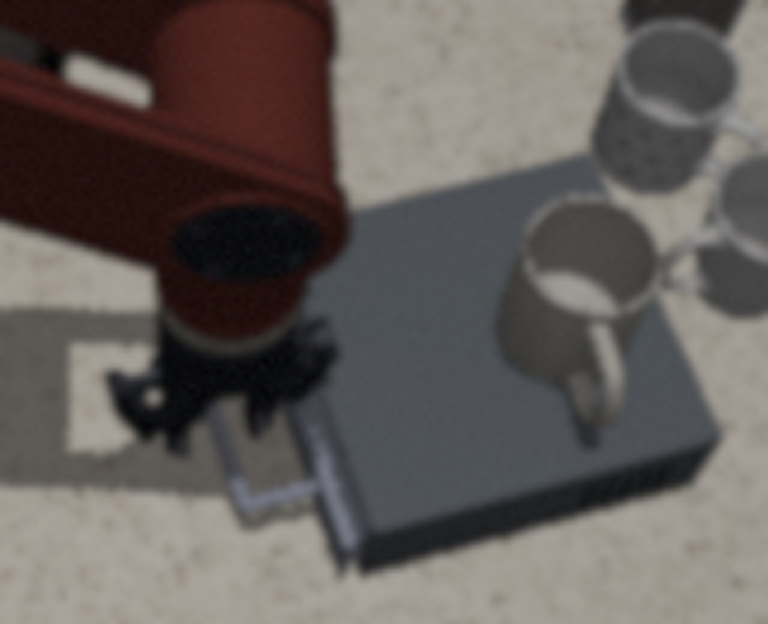

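The fingers straddle the bar, at about crop (220,420), with no contact force. Next I'll close the jaws, moving the TCP to the bar.

jog_arm:
  moves:
    - {"jaw":-0.5,"slide":[0,0.5,0.2],"spin":0}
    - {"jaw":-1,"slide":[0,0.5,0.2],"spin":0}
    - {"jaw":-1,"slide":[0,0.5,0.2],"spin":0}
    - {"jaw":-1,"slide":[0,0.5,0.2],"spin":0}

```text
t: 3.2
eef_pos: [0.6137, -0.0161, 0.0481]
tcp_rot: [0.001, 0.666, 0.746, 0.0]
ft_force: [-0.1, -0.7, 5.2]
width: 0.0078
```

```bash
python3 -c "
from h import *
plan([.6147-.165*.9936,-.0150-.165*.1132,.046],6.5)"
```

```text
t 3.2 pos [ 0.6137 -0.0161  0.0481] yawy 6.54 tz [ 0.002 -0.    -1.   ] w 0.0078 F [-0.1 -0.7  5.2] q [-0.15  0.42  1.7  -0.    1.02 -0.27]
 slide cm [  0.11 -16.39   0.19] spin 0.04
```

jog_arm:
  moves:
    - {"jaw":-1,"slide":[0,-2,0],"spin":0}
    - {"jaw":-1,"slide":[0,-5,0],"spin":0}
    - {"jaw":-1,"slide":[0,-8,0],"spin":0}
    - {"jaw":-1,"slide":[0,-11,0],"spin":0}
    - {"jaw":-1,"slide":[0,-13,0],"spin":0}

```text
t: 3.82
eef_pos: [0.4846, -0.031, 0.0481]
tcp_rot: [0.002, 0.666, 0.746, 0.001]
ft_force: [3.8, 0.1, 0.1]
width: 0.0077
```

jog_arm:
  moves:
    - {"jaw":-1,"slide":[0,-1.2,0],"spin":0}
    - {"jaw":-1,"slide":[0,-2.4,0],"spin":0}
    - {"jaw":-1,"slide":[0,-3.2,0],"spin":0}
    - {"jaw":-1,"slide":[0,-3.6,0],"spin":0}
    - {"jaw":-1,"slide":[0,-3.8,0],"spin":0}

```text
t: 4.45
eef_pos: [0.4496, -0.0352, 0.0482]
tcp_rot: [0.003, 0.666, 0.746, 0.003]
ft_force: [19.4, 3.6, -11.4]
width: 0.0076
```

```bash
python3 -c "
from h import *
f=grab('side','s3.png');plan([.6137-.165*.9936,-.0161-.165*.1132,.046],6.5)"
```

```text
t 4.5 pos [ 0.4496 -0.0351  0.0482] yawy 6.49 tz [ 0.009 -0.    -1.   ] w 0.0077 F [16.   2.8 -7.3] q [-0.25  0.07  2.13  0.    0.93 -0.37]
 slide cm [0.03 0.02 0.22] spin -0.01
```

View pics/s3.png

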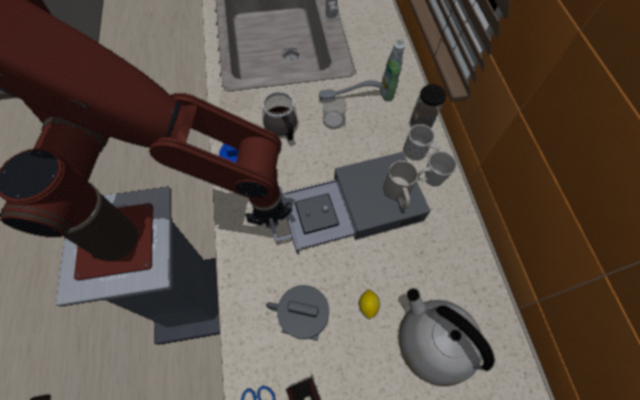

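The tray is against its stop: 19 N on the wrist, 165 mm of travel, base and pegs exposed around (318,213). I'll relax, open and rise.

jog_arm:
  moves:
    - {"jaw":-1,"slide":[0,0.3,0],"spin":0}
    - {"jaw":-0.06,"slide":[0,0.3,0],"spin":0}
    - {"jaw":-0.06,"slide":[0,0.3,0],"spin":0}
    - {"jaw":-0.06,"slide":[0,0.3,-2],"spin":0}
    - {"jaw":-0.06,"slide":[0,0.3,-6],"spin":0}

```text
t: 5.12
eef_pos: [0.4464, -0.0341, 0.1055]
tcp_rot: [-0.003, 0.666, 0.746, -0.002]
ft_force: [1.1, 0.0, 0.6]
width: 0.0402
```

```bash
python3 -c "
from h import *
plan([.5012,-.3033,.26],-111)"
```

```text
t 5.12 pos [ 0.4464 -0.0341  0.1055] yawy 6.54 tz [-0.007  0.002 -1.   ] w 0.0402 F [1.1 0.  0.6] q [-0.25 -0.03  2.1  -0.    1.08 -0.37]
 slide cm [-27.33   2.28 -15.53] spin 117.54
```

jog_arm:
  moves:
    - {"jaw":-0.06,"slide":[0,0,-6],"spin":-10}
    - {"jaw":0.4,"slide":[-6,0.5,-12],"spin":-20}
    - {"jaw":0.4,"slide":[-12,1.5,-15.5],"spin":-31}
    - {"jaw":0.4,"slide":[-18,2.3,-15.5],"spin":-41}
    - {"jaw":0.4,"slide":[-24,2.3,-15.5],"spin":-52}

```text
t: 5.75
eef_pos: [0.4964, -0.2508, 0.262]
tcp_rot: [0.001, 0.27, 0.963, -0.0]
ft_force: [0.5, 0.6, 0.6]
width: 0.06
```

```bash
python3 -c "
from h import *
f=load('top')
for n in('top','side'):
    W=pts(load(n));x,y,z=W[...,0],W[...,1],W[...,2]
    m=(abs(x-.5)<.06)&(abs(y+.3)<.06)&(z>.137)&(z<.16);p=W[m][:,:2];p=p-p.mean(0);w,v=np.linalg.eigh(p.T@p);print(n,np.degrees(np.arctan2(v[1,1],v[0,1])))
plan([.5012,-.3033,.2],69)
f=grab('top','t4.png')"
```

```text
top 157.72464334679768
side 158.45226830581075
t 5.75 pos [ 0.4964 -0.2508  0.262 ] yawy 58.64 tz [ 0.001 -0.    -1.   ] w 0.06 F [0.5 0.6 0.6] q [-0.61  0.05  1.7   0.    1.39 -1.63]
 slide cm [-3.13 -4.23  6.2 ] spin -10.36
```

View pics/t4.png

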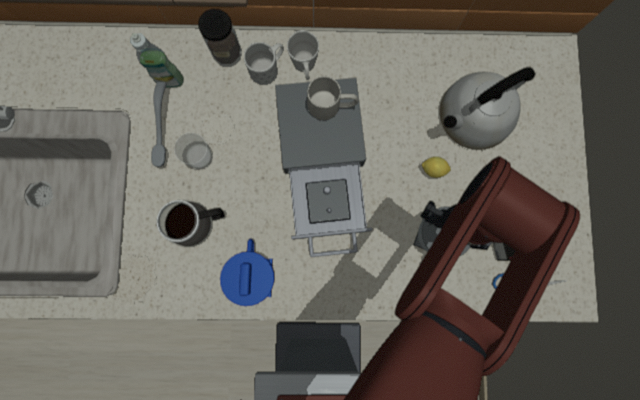

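The tray is fully out, with the base and pegs visible at top (327,190) and (328,211). I'll lower over the grip; ridge yaw is -22°. I'll also measure the pegs.

jog_arm:
  moves:
    - {"jaw":0.4,"slide":[-3.1,-4.2,3],"spin":-9.4}
    - {"jaw":0.4,"slide":[-3.1,-4.2,5],"spin":-9.4}
    - {"jaw":0.4,"slide":[-3.1,-4.2,6.5],"spin":-9.4}
    - {"jaw":0.4,"slide":[-3.1,-4.2,6.5],"spin":-9.4}

```text
t: 6.3
eef_pos: [0.4994, -0.2993, 0.1943]
tcp_rot: [-0.002, 0.194, 0.981, 0.001]
ft_force: [0.2, -0.2, -0.3]
width: 0.0596
```

```bash
python3 -c "
from h import *
plan([.5012,-.3033,.138],68)
f=load('top');crop(f,280,150,380,260,5.4,'t4c.png')
W=pts(f);x,y,z=W[...,0],W[...,1],W[...,2]
m=(abs(x-.584)<.04)&(abs(y+.0186)<.045)&(z>.036)&(z<.06);print(m.sum());
n,l,st,c=cv2.connectedComponentsWithStats(m.astype(np.uint8))
for i in range(1,n):print(st[i],c[i],W[l==i].mean(0),np.nanmax(z[l==i]))
g=grab('side');crop(g,260,260,350,350,6,'s4c.png')
g=load('side')
"
```

```text
t 6.3 pos [ 0.4994 -0.2993  0.1943] yawy 67.66 tz [-0.003  0.003 -1.   ] w 0.0596 F [ 0.2 -0.2 -0.3] q [-0.68  0.17  1.7   0.    1.27 -1.86]
 slide cm [-0.34 -0.31  5.63] spin -0.34
72
[323 186   8   8  51] [326.56862745 189.47058824] [ 0.6093589  -0.01576828  0.04706214] 0.05367108213150984
[327 208   5   5  19] [328.84210526 209.84210526] [ 0.55766397 -0.02197442  0.04502756] 0.05147500602714605
[313 211   1   1   1] [313. 211.] [0.5553195  0.01802533 0.03638141] 0.03638140732469841
[337 213   1   1   1] [337. 213.] [ 0.55085595 -0.04300449  0.03638015] 0.0363801548246947
```

View pics/t4c.png

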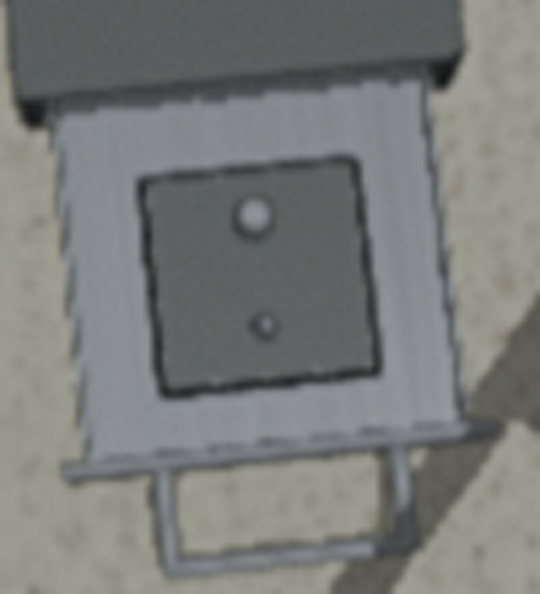

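View pics/s4c.png

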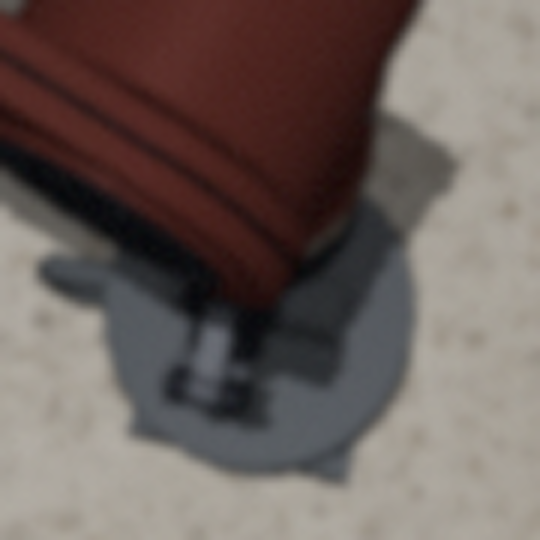

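jog_arm:
  moves:
    - {"jaw":0.4,"slide":[-0.3,-0.3,2],"spin":-0.3}
    - {"jaw":0.4,"slide":[-0.3,-0.3,3.5],"spin":-0.3}
    - {"jaw":0.4,"slide":[-0.3,-0.3,5],"spin":-0.3}
    - {"jaw":0.4,"slide":[-0.3,-0.3,5.5],"spin":-0.3}
    - {"jaw":0.4,"slide":[-0.3,-0.3,5.5],"spin":-0.3}

```text
t: 6.98
eef_pos: [0.5017, -0.3049, 0.1405]
tcp_rot: [-0.0, 0.191, 0.982, 0.0]
ft_force: [0.7, -0.4, -0.7]
width: 0.0597
```

```bash
python3 -c "
from h import *
plan([.5012,-.3033,.138],68)"
```

```text
t 6.97 pos [ 0.5017 -0.3049  0.1405] yawy 67.95 tz [-0.001  0.001 -1.   ] w 0.0597 F [ 0.7 -0.4 -0.7] q [-0.68  0.24  1.73 -0.    1.17 -1.87]
 slide cm [0.1  0.13 0.25] spin -0.05
```

jog_arm:
  moves:
    - {"jaw":0,"slide":[0.1,0.15,0.2],"spin":0}
    - {"jaw":-0.4,"slide":[0.1,0.15,0.2],"spin":0}
    - {"jaw":-1,"slide":[0.1,0.15,0.2],"spin":0}
    - {"jaw":-1,"slide":[0.1,0.15,0.2],"spin":0}
    - {"jaw":-1,"slide":[0.1,0.15,0.2],"spin":0}

```text
t: 7.6
eef_pos: [0.5018, -0.3037, 0.1397]
tcp_rot: [0.0, 0.191, 0.982, -0.0]
ft_force: [-1.4, -0.5, 2.7]
width: 0.0211
```

```bash
python3 -c "
from h import *
f=grab('side');crop(f,260,260,350,350,6,'s5c.png')
plan([.5012,-.3033,.138],68)"
```

```text
t 7.65 pos [ 0.5018 -0.3037  0.1396] yawy 67.94 tz [ 0.001 -0.001 -1.   ] w 0.0212 F [-0.3 -1.3  3.1] q [-0.68  0.24  1.73 -0.    1.17 -1.86]
 slide cm [0.07 0.02 0.16] spin -0.06
```

View pics/s5c.png

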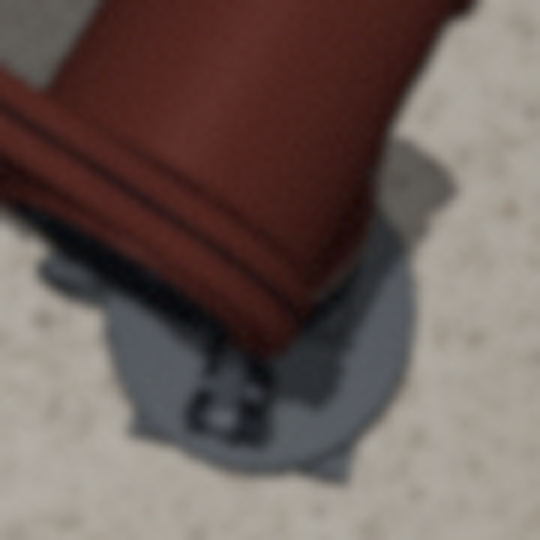

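The grip is on at width 21 mm. Lifting straight up.

jog_arm:
  moves:
    - {"jaw":-1,"slide":[0,0,-0.5],"spin":0}
    - {"jaw":-1,"slide":[0,0,-2],"spin":0}
    - {"jaw":-1,"slide":[0,0,-5],"spin":0}
    - {"jaw":-1,"slide":[0,0,-8],"spin":0}
    - {"jaw":-1,"slide":[0,0,-10.5],"spin":0}

```text
t: 8.28
eef_pos: [0.5017, -0.3031, 0.246]
tcp_rot: [0.0, 0.191, 0.982, -0.0]
ft_force: [0.4, -0.9, -3.9]
width: 0.021
```

```bash
python3 -c "
from h import *
f=grab('side');crop(f,230,230,370,370,5,'s6c.png')
plan([.5842,-.0187,.26],96.5)"
```

```text
t 8.32 pos [ 0.503  -0.3042  0.25  ] yawy 67.96 tz [ 0.005 -0.004 -1.   ] w 0.0211 F [ 0.8 -0.3  0.1] q [-0.68  0.13  1.64  0.    1.36 -1.86]
 slide cm [ 3.18 29.51 -1.07] spin -28.54
```

View pics/s6c.png

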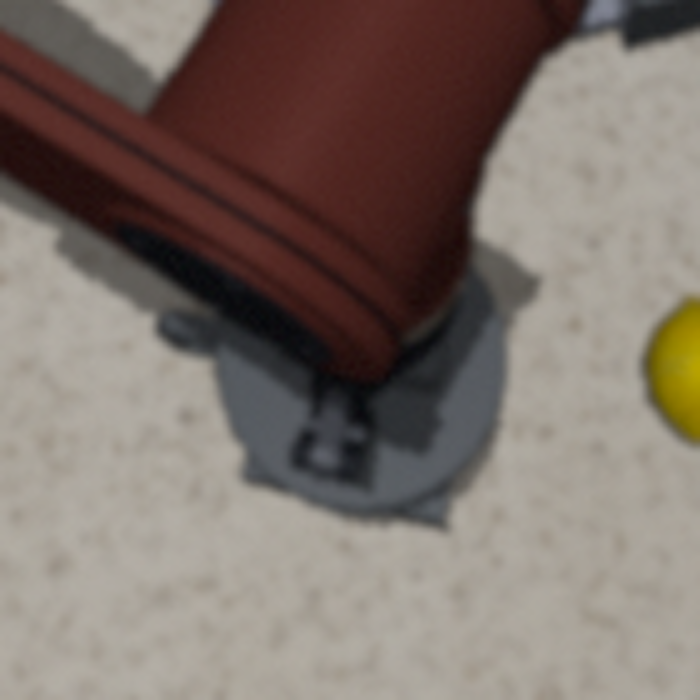

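jog_arm:
  moves:
    - {"jaw":-1,"slide":[0.2,2,-0.5],"spin":-2}
    - {"jaw":-1,"slide":[0.6,6,-1],"spin":-6}
    - {"jaw":-1,"slide":[1.1,10,-1],"spin":-10}
    - {"jaw":-1,"slide":[1.6,14.5,-1],"spin":-14.5}
    - {"jaw":-1,"slide":[2.0,19,-1],"spin":-19}

```text
t: 8.95
eef_pos: [0.5538, -0.1169, 0.2528]
tcp_rot: [-0.001, 0.025, 1.0, 0.001]
ft_force: [0.7, 0.1, -4.9]
width: 0.0212
```

```bash
python3 -c "
from h import *
plan([.5842,-.0187,.26],96.5)"
```

```text
t 8.95 pos [ 0.5538 -0.1169  0.2528] yawy 87.17 tz [-0.002  0.001 -1.   ] w 0.0212 F [ 0.7  0.1 -4.9] q [-0.35  0.08  1.69  0.    1.37 -1.87]
 slide cm [-2.55  9.96 -0.71] spin -9.33
```

jog_arm:
  moves:
    - {"jaw":-1,"slide":[-1,4,0],"spin":-4}
    - {"jaw":-1,"slide":[-2,7,0],"spin":-7}
    - {"jaw":-1,"slide":[-2.4,8.8,0],"spin":-9}
    - {"jaw":-1,"slide":[-2.5,9.2,0],"spin":-9.3}
    - {"jaw":-1,"slide":[-2.5,9.2,0],"spin":-9.3}

```text
t: 9.57
eef_pos: [0.5839, -0.0295, 0.2537]
tcp_rot: [-0.0, -0.054, 0.999, -0.0]
ft_force: [0.3, -0.0, -3.0]
width: 0.0215
```

jog_arm:
  moves:
    - {"jaw":-1,"slide":[0,0,0],"spin":0}
    - {"jaw":-1,"slide":[0,0,0],"spin":0}

```text
t: 9.82
eef_pos: [0.5841, -0.0301, 0.2542]
tcp_rot: [0.0, -0.054, 0.999, -0.0]
ft_force: [0.2, -0.1, -3.7]
width: 0.0211
```

```bash
python3 - <<'E'
from h import *
plan([.5842,-.0187,.1677],96.5)
f=grab('side');crop(f,260,120,420,260,4.8,'s7c.png')
t=grab('top','t7.png');crop(t,270,130,390,270,4.2,'t7c.png')
for n in('top','side'):
    W=pts(load(n));x,y,z=W[...,0],W[...,1],W[...,2]
    m=(abs(x-.5842)<.09)&(abs(y+.0187)<.09)&(z>.208)&(z<.232)
    p=W[m];print(n,len(p))
    if len(p)>20:
        print(cv2.minEnclosingCircle(p[:,:2].astype(np.float32)),p[:,2].mean())
        A=np.c_[p[:,:2]-[.584,-.019],np.ones(len(p))];print('tilt',np.linalg.lstsq(A,p[:,2],rcond=None)[0])
E
```

```text
t 9.82 pos [ 0.5841 -0.0301  0.2542] yawy 96.16 tz [ 0. -0. -1.] w 0.0211 F [ 0.2 -0.1 -3.7] q [-0.19  0.13  1.64 -0.    1.38 -1.86]
 slide cm [-0.13  1.13  8.65] spin -0.34
top 1225
((0.564895510673523, -0.024604184553027153), 0.07233075797557831) 0.2236447028152773
tilt [ 0.06658081 -0.00233475  0.2256757 ]
side 1241
((0.5702869892120361, -0.031909819692373276), 0.07517468929290771) 0.22158831158828612
tilt [0.01569715 0.00694616 0.22187192]
```

View pics/s7c.png

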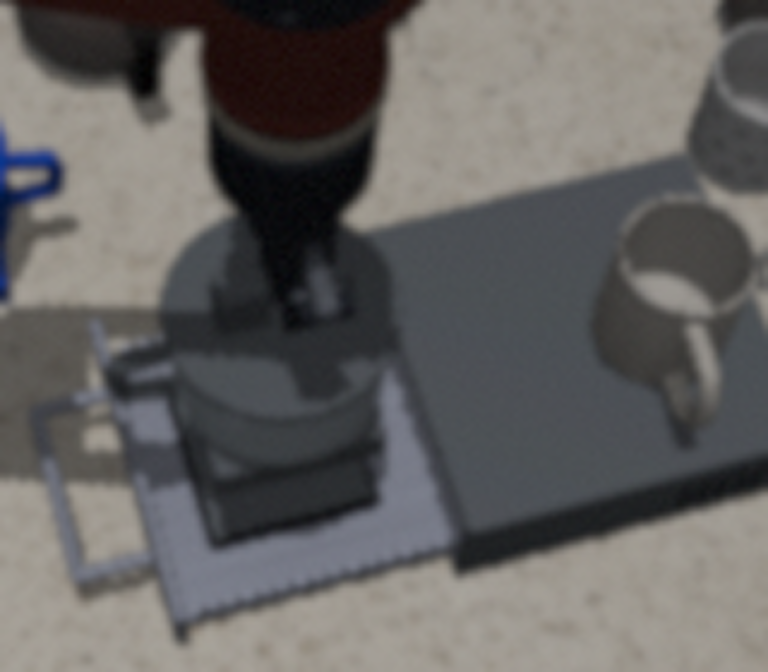

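View pics/t7c.png

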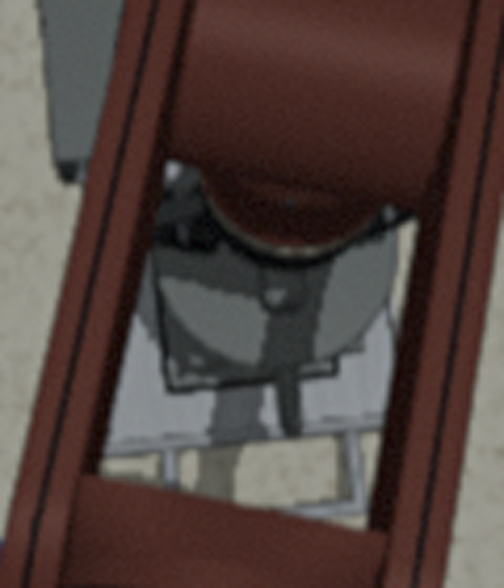

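```bash
python3 - <<'E'
from h import *
from scipy.optimize import least_squares
for n,c0 in(('top',.2245),('side',.2225)):
    W=pts(load(n));x,y,z=W[...,0],W[...,1],W[...,2]
    m=(np.hypot(x-.584,y+.03)<.075)&(abs(z-c0)<.006)
    p=W[m]
    r=least_squares(lambda a:p[:,2]-a[0]-a[1]*(p[:,0]-.584)-a[2]*(p[:,1]+.03),[c0,0,0],loss='soft_l1',f_scale=.001)
    print(n,len(p),r.x.round(4))
    q=W[(np.hypot(x-.584,y+.03)<.085)&(abs(z-r.x[0]-r.x[1]*(x-.584)-r.x[2]*(y+.03))<.003)]
    a=np.degrees(np.arctan2(q[:,1]+.03,q[:,0]-.584));d=np.hypot(q[:,0]-.584,q[:,1]+.03)
    b={int(k):round(d[(a//20)==k].max()*1000,1) for k in np.unique(a//20)};print(b)
E
```

```text
top 1162 [ 0.2244  0.0058 -0.0044]
{-9: np.float64(63.5), -8: np.float64(63.0), -7: np.float64(63.7), -6: np.float64(63.1), -5: np.float64(62.4), 2: np.float64(61.8), 3: np.float64(60.8), 4: np.float64(62.0), 5: np.float64(62.3), 6: np.float64(62.6), 7: np.float64(62.4), 8: np.float64(63.2)}
side 1190 [0.222  0.0005 0.001 ]
{-9: np.float64(62.7), -8: np.float64(63.9), -7: np.float64(64.8), -6: np.float64(63.9), -5: np.float64(63.9), -4: np.float64(64.2), -3: np.float64(63.3), -2: np.float64(63.0), -1: np.float64(61.4), 0: np.float64(61.0), 1: np.float64(62.1), 2: np.float64(61.5), 5: np.float64(61.5), 6: np.float64(60.9), 7: np.float64(61.5), 8: np.float64(62.6)}
```

The bowl hangs level and centred under the TCP within about 1 mm. I'll align it over the seat and lower it to just above the pegs.

jog_arm:
  moves:
    - {"jaw":-1,"slide":[-0.1,0.6,0],"spin":-0.3}
    - {"jaw":-1,"slide":[-0.15,1.15,1],"spin":-0.3}
    - {"jaw":-1,"slide":[-0.15,1.15,2.5],"spin":-0.3}
    - {"jaw":-1,"slide":[-0.15,1.15,4],"spin":-0.3}
    - {"jaw":-1,"slide":[-0.15,1.15,5],"spin":-0.3}

```text
t: 10.55
eef_pos: [0.5837, -0.0175, 0.202]
tcp_rot: [-0.001, -0.057, 0.998, 0.0]
ft_force: [-1.5, 0.4, -4.6]
width: 0.0212
```

jog_arm:
  moves:
    - {"jaw":-1,"slide":[0,0,0],"spin":0}
    - {"jaw":-1,"slide":[0,0,0],"spin":0}

```text
t: 10.8
eef_pos: [0.5848, -0.0177, 0.2045]
tcp_rot: [0.0, -0.057, 0.998, -0.0]
ft_force: [-0.1, 0.6, -3.3]
width: 0.021
```

```bash
python3 - <<'E'
from h import *
plan([.5845,-.0183,.1677],96.5)
f=grab('side');crop(f,260,120,420,260,4.8,'s8c.png')
E
```

```text
t 10.8 pos [ 0.5848 -0.0177  0.2045] yawy 96.54 tz [ 0.001 -0.    -1.   ] w 0.021 F [-0.1  0.6 -3.3] q [-0.17  0.17  1.69 -0.    1.29 -1.85]
 slide cm [ 0.04 -0.05  3.68] spin 0.04
```

View pics/s8c.png

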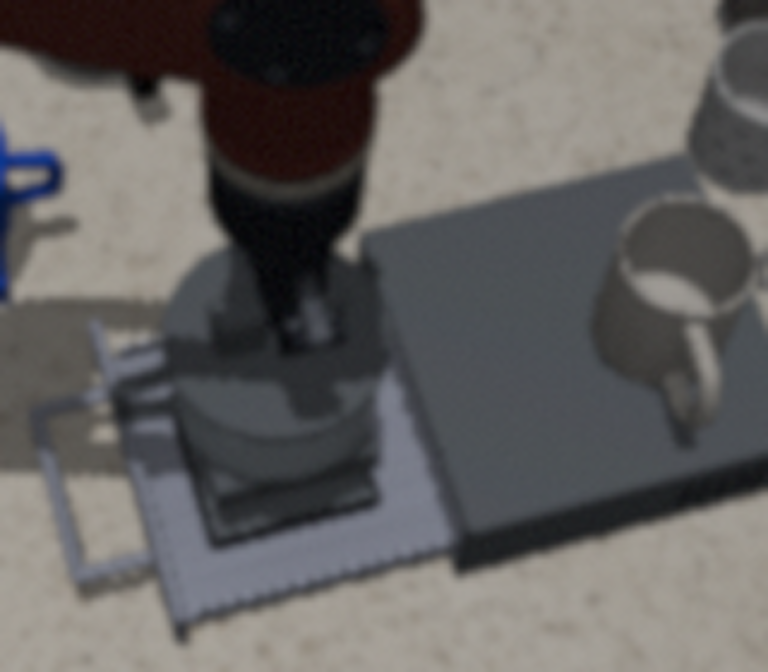

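The handle points at the pull bar and the foot lines up with the base. Lowering slowly in small steps.

jog_arm:
  moves:
    - {"jaw":-1,"slide":[0,-0.05,0.5],"spin":0}
    - {"jaw":-1,"slide":[0,-0.05,1.0],"spin":0}
    - {"jaw":-1,"slide":[0,-0.05,1.5],"spin":0}
    - {"jaw":-1,"slide":[0,-0.05,1.9],"spin":0}
    - {"jaw":-1,"slide":[0,-0.05,2.2],"spin":0}

```text
t: 11.48
eef_pos: [0.5844, -0.018, 0.1817]
tcp_rot: [-0.0, -0.057, 0.998, 0.0]
ft_force: [0.6, 0.9, -4.1]
width: 0.021
```

jog_arm:
  moves:
    - {"jaw":-1,"slide":[0,0,0.3],"spin":0}
    - {"jaw":-1,"slide":[0,0,0.6],"spin":0}
    - {"jaw":-1,"slide":[0,0,0.8],"spin":0}
    - {"jaw":-1,"slide":[0,0,0.9],"spin":0}

```text
t: 11.98
eef_pos: [0.5845, -0.0181, 0.173]
tcp_rot: [-0.0, -0.057, 0.998, 0.0]
ft_force: [0.4, -0.9, -4.5]
width: 0.021
```

```bash
python3 - <<'E'
from h import *
plan([.5845,-.0183,.1677],96.5)
E
```

```text
t 11.97 pos [ 0.5845 -0.0181  0.173 ] yawy 96.55 tz [-0.  0. -1.] w 0.021 F [ 0.4 -0.9 -4.5] q [-0.17  0.2   1.71  0.    1.23 -1.85]
 slide cm [ 0.   -0.02  0.53] spin 0.05
```

The pegs are in by about 15 mm with no side force. I'll ease down to contact.

jog_arm:
  moves:
    - {"jaw":-1,"slide":[0,0,0.2],"spin":0}
    - {"jaw":-1,"slide":[0,0,0.35],"spin":0}
    - {"jaw":-1,"slide":[0,0,0.45],"spin":0}
    - {"jaw":-1,"slide":[0,0,0.5],"spin":0}

```text
t: 12.48
eef_pos: [0.5845, -0.0181, 0.168]
tcp_rot: [-0.0, -0.057, 0.998, -0.0]
ft_force: [-0.7, 0.1, -4.7]
width: 0.0211
```

jog_arm:
  moves:
    - {"jaw":-1,"slide":[0,0,0.05],"spin":0}
    - {"jaw":-1,"slide":[0,0,0.1],"spin":0}
    - {"jaw":-1,"slide":[0,0,0.1],"spin":0}

```text
t: 12.85
eef_pos: [0.5847, -0.0182, 0.1676]
tcp_rot: [0.0, -0.057, 0.998, -0.0]
ft_force: [-1.4, -0.5, -0.5]
width: 0.0212
```

Contact is at the expected height (0.1676), and the bowl's weight has come off the wrist. Releasing.

jog_arm:
  moves:
    - {"jaw":-0.8,"slide":[0,0,0.05],"spin":0}
    - {"jaw":-0.3,"slide":[0,0,0.05],"spin":0}
    - {"jaw":0.2,"slide":[0,0,0],"spin":0}
    - {"jaw":0.2,"slide":[0,0,0],"spin":0}

```text
t: 13.35
eef_pos: [0.5847, -0.018, 0.1672]
tcp_rot: [0.0, -0.057, 0.998, 0.0]
ft_force: [0.7, -0.3, -0.6]
width: 0.0511
```

jog_arm:
  moves:
    - {"jaw":0.2,"slide":[0,0,-1],"spin":0}
    - {"jaw":0.2,"slide":[0,0,-3],"spin":0}
    - {"jaw":0.2,"slide":[0,0,-6],"spin":0}
    - {"jaw":0.2,"slide":[0,0,-9],"spin":0}
    - {"jaw":0.2,"slide":[0,0,-12],"spin":0}

```text
t: 13.98
eef_pos: [0.5848, -0.0181, 0.2901]
tcp_rot: [0.001, -0.057, 0.998, -0.0]
ft_force: [0.8, -1.4, 0.4]
width: 0.0512
```

```bash
python3 - <<'E'
from h import *
plan([.40,-.25,.33],96.5)
E
```

```text
t 13.97 pos [ 0.5848 -0.0181  0.2901] yawy 96.55 tz [ 0.002 -0.    -1.   ] w 0.0512 F [ 0.8 -1.4  0.4] q [-0.17  0.1   1.59  0.    1.44 -1.85]
 slide cm [ 21.   -20.93  -4.02] spin 0.05
```

jog_arm:
  moves:
    - {"jaw":0.2,"slide":[0,-6,-4],"spin":0}
    - {"jaw":0.2,"slide":[4,-12,-4],"spin":0}
    - {"jaw":0.2,"slide":[9,-18,-4],"spin":0}
    - {"jaw":0.2,"slide":[13,-22,-4],"spin":0}
    - {"jaw":0.2,"slide":[16,-25,-4],"spin":0}

```text
t: 14.6
eef_pos: [0.4565, -0.2817, 0.3292]
tcp_rot: [0.001, -0.057, 0.998, -0.001]
ft_force: [0.1, -0.6, -0.7]
width: 0.0515
```

```bash
python3 - <<'E'
from h import *
from scipy.optimize import least_squares
s=grab('side','s9.png');t=grab('top','t9.png')
crop(s,250,110,450,250,3.9,'s9c.png');crop(t,260,60,400,270,2.8,'t9c.png')
for n,f in(('top',t),('side',s)):
    W=pts(f);x,y,z=W[...,0],W[...,1],W[...,2]
    m=(np.hypot(x-.584,y+.019)<.07)&(abs(z-.137)<.008);p=W[m]
    if len(p)>50:
        r=least_squares(lambda a:p[:,2]-a[0]-a[1]*(p[:,0]-.584)-a[2]*(p[:,1]+.019),[.136,0,0],loss='soft_l1',f_scale=.001)
        print(n,len(p),'lid z,tilt',r.x.round(4),'centre',cv2.minEnclosingCircle(p[:,:2].astype(np.float32)))
    m=(np.hypot(x-.584,y+.019)<.05)&(z>.163)&(z<.18)
    if m.sum()>30:print('ridge',cv2.minAreaRect(W[m][:,:2].astype(np.float32)*1000),np.median(z[m]))
    m=(x>.5)&(x<.95)&(abs(y)<.14)&(z>.068)&(z<.082)&(x>.66)
    M=cv2.morphologyEx(m.astype(np.uint8),cv2.MORPH_OPEN,np.ones((5,5)))>0;print('roof',cv2.minAreaRect(W[M][:,:2].astype(np.float32)*1000))
plan([.4,-.25,.33],96.5)
E
```

```text
top 1929 lid z,tilt [ 0.1378 -0.0032 -0.0008] centre ((0.5819041132926941, -0.018321240320801735), 0.06553137302398682)
ridge ((584.2003784179688, -19.109298706054688), (71.25218963623047, 22.11214828491211), 6.487125873565674) 0.17305384786072958
roof ((777.71337890625, 3.4445343017578125), (220.67056274414062, 209.88360595703125), 6.777835845947266)
side 888 lid z,tilt [0.1353 0.0016 0.0022] centre ((0.5847752094268799, -0.020479118451476097), 0.06341233104467392)
ridge ((597.2960815429688, -18.924095153808594), (46.37431716918945, 22.37968635559082), 8.237431526184082) 0.1704163969149124
roof ((777.3201904296875, 2.4845199584960938), (220.16165161132812, 211.41893005371094), 7.210992336273193)
t 14.7 pos [ 0.4545 -0.2847  0.3291] yawy 96.16 tz [ 0.    -0.003 -1.   ] w 0.0511 F [ 1.   1.3 -0.3] q [-0.71 -0.03  1.66 -0.    1.51 -2.38]
 slide cm [ 5.04  4.03 -0.1 ] spin -0.34
```

View pics/s9c.png

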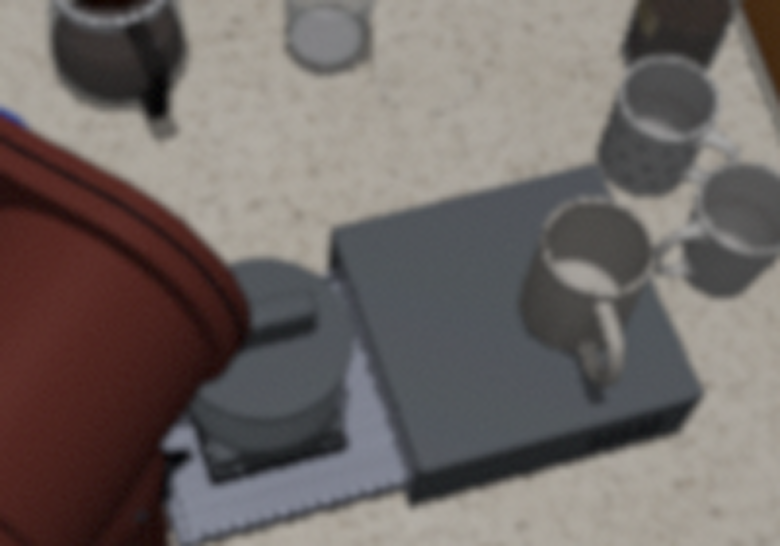

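View pics/t9.png

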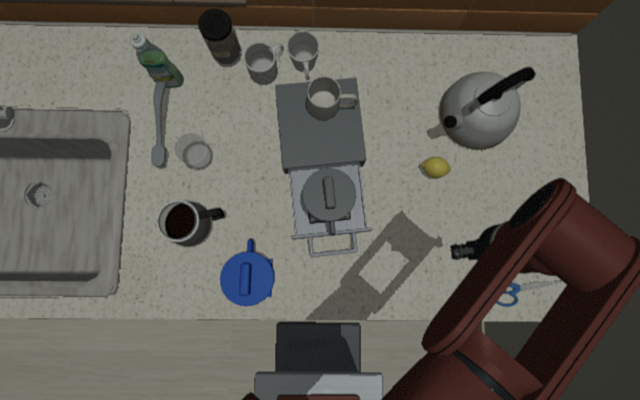

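```bash
python3 - <<'E'
from h import *
t=load('top');crop(t,280,150,380,260,5.4,'t9d.png')
W=pts(t);x,y,z=W[...,0],W[...,1],W[...,2]
m=(x>.43)&(x<.475)&(abs(y+.034)<.03)&(z>.03)&(z<.055);p=W[m];print(len(p),p.mean(0),'expected',[.4508,-.0337])
E
```

```text
97 [ 0.45161665 -0.03439779  0.04552447] expected [0.4508, -0.0337]
```

View pics/t9d.png

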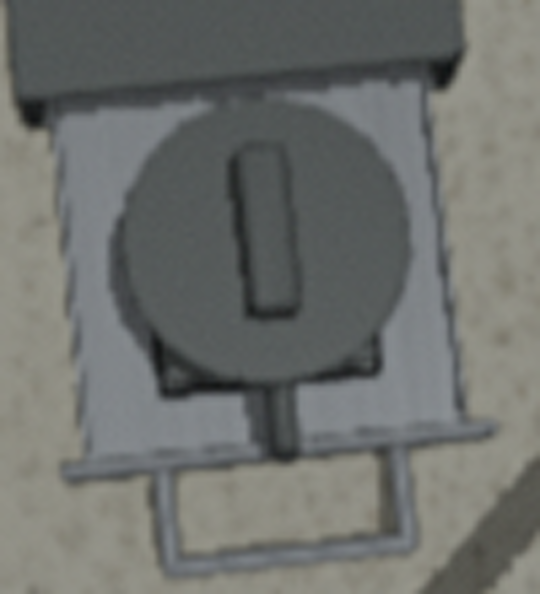

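```bash
python3 -c "
from h import *
manip.close_job()"
```

```text
the job is handed in; nothing more can be done
```

I pulled the tray out to its stop, then lifted the grey bowl by its lid grip and set it on the base with its handle towards the pull bar. The job was handed in at about 15 s, with the arm clear of everything.

- **Tray:** the stop showed as about 19 N at the wrist after 165 mm of travel. In the last picture the pull bar is within 1 mm of its expected fully-out position, and the housing has not moved.
- **Bowl:** it came down at the expected height with little side force (1.5 N at most). It reads level, with the lid at 0.135–0.138 m (0.136 expected). It is within about 1 mm of the seat centre and turned 6.5°, matching the tray.
- **Jug and tumbler:** both stand where they were in the first picture.

**Checks that disagreed:** the arm hid part of the bowl in the last side view, so that view's reading of the grip position (13 mm off in x) is not usable. I relied on the top view for it.

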